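Tap the oak block home in the hooded jig and put the tapping bar away

ROBOT

A 6-joint arm with a two-finger parallel gripper is mounted at the origin on the work surface. World frame = base frame: x ahead of the robot, y to its left, z up, the work surface at z = 0. Lengths are in mm, angles in rad, forces in N, time in s.
With the tool pointing down it reaches from about 275 to 725 mm from the base axis. Payload 5.6 kg.
Tool frame: the origin (TCP) lies at the very end of the fingers, on their centre line; the grasp point (between the pads) lies 19 mm behind it; z points along the fingers, y is the direction in which the jaws open and shut (so a half turn about z gives the same grasp; the last joint's range is limited). The gripper opens to 85 mm and grips with 20 to 120 N. Pads are 22 mm wide; open, the fingers measure 114 mm over their backs; the gripper's body (76 mm by 85 mm) begins 54 mm behind the grasp point. The pads swing forward as they close: fully open they stand 13 mm farther back than shut.
Start: joints at [1.501, 0.255, 0.108, 0, -1.424, -0.285], TCP at [191.044, 515.747, 231.283] pointing down, gripper open.
Joint ranges: [-2.95, 2.95], [-1.21, 1.97], [-1.09, 1.5], [-2.87, 1.71], [-2.94, -0.07], [-3.05, 3.05]. Speed limits (rad/s): [2.57, 2.57, 3.14, 3.14, 3.14, 3.14].

INTERFACE

Orientations are given as a unit quaternion [w, x, y, z].
In Python, from bench import manip gives the robot as it stands.
- The arm moves only by the tool servo_tool, never from a script. Its argument "moves" is a list that holds one entry, the list of rows, each a list of 6 numbers: the shift along the world's x, y, z in units of 25 mm (1.0 is 25 mm), then the turn, a rotation vector about the world's x, y, z in rad. A call has exactly 10 rows; each row is the pose to reach, as a shift and turn from the pose commanded when the call began; what a row does not reach only later rows make up. A row lasts 1/10 s, in which the tool goes at most 50 mm and 8.59 degrees, less where a joint would pass 70% of its speed; a pose out of reach is approached as far as the arm can. A call with a gripper value outside its range is refused whole. "hand" is the closure, from 0 (fully open) to 1 (shut), set as the call begins (left out, the last holds). The fingers move at their own pace and stop on an object; "newtons" is the grip in N (left out, the last holds). Time passes only in rows, so rows that repeat a pose let the fingers close, or fill a call up. It gives the time, the measured TCP pose, the force and the opening at its end, in the units of the state.
- manip.sense(): the state, without advancing time (a new reading comes with each control period).
- manip.snapshot(name): name is "side" or "top"; returns the picture (420x560x3 uint8, blue, green, red); there is no depth.
- manip.calibration(name): a dict with "K" (3x3 intrinsics, pixels), "camera_from_world" (4x4, takes a point from world to camera coordinates). Camera axes: x right, y up, looking along -z (the intrinsics and any distortion apply to the point x, -y, -z); pixel columns grow to the right and rows downward; lengths in mm; the calibration is good to about 2 mm. A picture is of the moment at which its call begins. calibration takes no time and is no camera call.
- manip.sign_off(): hands the job in, once; it reports no verdict.
The state is a dict: "t": time; "q": joint angles; "dq": joint speeds; "joint_torque": joint torques, N m; "eef_pos": TCP position; "tool_rot": TCP orientation; "wrist_force": force on the tool from outside, world axes, zero at the start; "wrist_torque": the same for the moment, N m; "gripper_width": opening from 0.0 (shut) to 1.0 (fully open).
Only numpy, scipy, OpenCV 4.12 (cv2) and the standard library are available. Lean on these libraries where they do the work, as an engineer would, in place of code of your own. Each camera call takes 0.05 s, during which the arm holds its last target.

TASK

Pick up the T-headed wooden tapping bar and, using only its head, gently tap the oak block along the jig in short taps of about a centimetre, drawing the bar clear of the block after each one, until the block is fully home against the stop hidden under the hood. Then lay the bar flat in its T-shaped cutout in the tool tray, the right way round and fully down, and let go. Leave the glue bottle, the hand plane, the tin and the chisel where they are.

Things in the scene. Friction and masses are not known exactly. Their poses are not given: they have to be found in the camera images.
- bar: wooden tapping bar, T-shaped, loose, 150 mm long, about 160 g, starts lying flat on the bench. Origin: midway along its 150 mm length, on the underside; x runs along the shaft towards the head, z up. Head: a cross piece at the +x end, x 45 to 75, 70 mm wide (y), 36 mm high (z 0 to 36). Shaft: x -75 to 45, 24 mm wide, z 5 to 31. Balance point about x = +20
- bar_face (a point): middle of the flat end face of the bar's head (the striking face, facing the bar's +x), at x = 75, z = 18 mm in the bar's frame; axes as the bar
- bar_grip (a point): a good place to grip the shaft across its 24 mm width: x = -10, z = 24 mm in the bar's frame; axes as the bar. It lies over the finger notch when the bar is in the tray
- jig: wooden jig fixed to the bench. Origin: centre of its underside; x is the direction in which the block is to be tapped, z up. Bed 340 x 130 x 18 mm (x -170 to 170; top at z = 18). Two side rails 20 mm wide, 53 mm high above the bed, x -20 to 170, with a 74 mm wide channel between them centred on y = 0. A closed hood covers the channel from x = 30 to 170 (top at z = 81) and hides the stop. The bed in front of the rails (x -170 to -20) is open
- block: oak block, loose, 160 mm long (x) x 70 mm wide x 45 mm high, about 0.3 to 0.55 kg, lying on the jig's bed with its front end in the channel under the hood. Origin: centre of its underside; its x points along the jig's x. It has to slide 46 to 92 mm to get home (it differs each time); slides with about 1.5 to 6 N of friction. When home its rear end still sticks out of the rails by 5 to 30 mm
- block_tail (a point): middle of the block's rear end face, where it is to be tapped (x = -80, z = 22.5 mm in the block's frame); axes as the block, so a point behind the block has negative x here
- pad (a joint): sprung rubber pad on the front of the rigid hidden stop, out of sight: slides along the jig's x. 0 when nothing touches it; grows to 0.008 (m) when the block is hard against the stop. Its spring is under 0.5 N, too weak to push the block back. Does not tell where the stop is; the stop is felt as a sharp rise of force
- tray: tool tray fixed to the bench, wooden, 210 x 130 mm, 26 mm high, black floor at z = 6. Origin: centre of its underside, z up. T-shaped cutout, 20 mm deep, with 3 mm clearance all round the bar: when the bar is in, its origin is over the tray's origin at z = 6 mm, and the bar's x (towards the head) is the tray's x. A finger notch, x -40 to 20, is cut down to the floor right across the tray's width, so that the fingers can go down on both sides of the shaft
- glue: bystander: white glue bottle, 60 mm diameter, 165 mm high, upright; origin at the centre of its underside
- plane: bystander: steel hand plane, 190 x 55 mm, 85 mm high, lying along its x; origin at the centre of its underside
- tin: bystander: small steel tin, 56 mm diameter, 55 mm high; origin at the centre of its underside
- chisel: bystander: wood chisel lying flat, 180 mm long along its x (blade towards +x), 26 mm wide, 22 mm high; origin at about the middle of its length, on the underside
Mind the look-alikes: they are no part of the job. There is more than one size of the block; the job needs the smallest.

How it is judged (in metres and radians):
On the way, in this order (a step that is already met when the one before it is completed fails the run):
1. the bar's head taps the block forward (first tap) (contact force between bar and block above 0.3 N and distance of block from where it was at the start of the episode above 0.003 m).
2. the bar is drawn clear of the block by more than 6 mm, with the block moved less than 25 mm so far (x of bar_face in the frame of block_tail below -0.006 m and distance of block from where it was at the start of the episode below 0.025 m).
3. the bar's head meets the block again (second tap) (contact force between bar and block above 0.3 N and distance of block from where it was at the start of the episode above 0.005 m).
4. the bar is drawn clear again by more than 6 mm, with the block moved less than 45 mm so far and not yet at the stop (x of bar_face in the frame of block_tail below -0.006 m and distance of block from where it was at the start of the episode between 0.008 and 0.045 m and value of joint pad below 0.001 m).
5. the bar taps the block home against the hidden stop (value of joint pad above 0.005 m and contact force between bar and block above 0.3 N).
6. the bar lies in its cutout (x of bar in the frame of tray between -0.006 and 0.006 m and y of bar in the frame of tray between -0.006 and 0.006 m and z of bar in the frame of tray between 0 and 0.01 m and angle between the x axis of bar and the x axis of tray, either way round below 0.09 rad and x of bar_face in the frame of tray above 0.06 m and angle between bar's own z axis and vertical below 0.08 rad), for 0.1 s.
At the end, for the whole second after the job is handed in: the block rests within 3 mm of the hidden stop (pad pressed more than 5 of 8 mm); the bar rests on the floor of its cutout, within 6 mm of its place and 0.09 rad of its direction, head at the head end, less than 4 mm above the floor; both at rest (all of step 6 and value of joint pad above 0.005 m and linear speed of each of block, bar below 0.02 m/s); the robot touches nothing.
It fails at once if the robot itself touches the block (contact force between any of the fingers, the arm and block above 1 N).
It fails at once if the block is struck hard (bar on block over 120 N, or the block moving faster than 0.25 m/s) (contact force between bar and block above 120 N or linear speed of block above 0.25 m/s).
It fails at once if a bystander (glue bottle, plane, tin or chisel) is moved more than 20 mm or knocked over (distance of any of glue, plane, tin, chisel from where it was at the start of the episode above 0.02 m or angle between glue's own z axis and vertical above 0.5 rad).
It also fails if it takes over 72 s, if anything falls off the work surface, if the arm or the gripper's body presses on something with over 40 N, if the wrist force passes 120 N, or if a joint passes its speed limit or range.

## Working session

There is one attempt and no reset: what is moved stays moved. The work goes in short steps, Python scripts to look and compute and a tool call to move; the robot and the scene stay as the last step left them, time stands still between calls to the robot, and variables do not carry over. Pictures are saved under pics/ and viewed, and the job is handed in when it is done.

Besides the shell and the picture viewer there is one more tool, called after ">>>" in YAML: its name, and indented under it one key for each argument. servo_tool: Moves the arm, as the interface text tells. Its arguments: {"type":"object","properties":{"moves":{"type":"array"},"hand":{"type":"number"},"newtons":{"type":"number"}},"required":["moves"]}

```bash
ls; mkdir -p pics; python3 - <<'E'
from bench import manip
import cv2
for n in("side","top"):
    cv2.imwrite(f"pics/a_{n}.png",manip.snapshot(n)); print(manip.calibration(n))
print(manip.sense())
E
```

```text
pics
{'K': array([[401.34116319,   0.        , 280.45275351],
       [  0.        , 401.34116319, 220.22586576],
       [  0.        ,   0.        ,   1.        ]]), 'camera_from_world': array([[ 7.73715013e-01, -6.33293822e-01, -1.74359855e-02,
        -3.85379937e+02],
       [ 3.86672941e-01,  4.50251651e-01,  8.04833826e-01,
        -2.24555631e+02],
       [-5.01845708e-01, -6.29454038e-01,  5.93244046e-01,
        -7.87383893e+02],
       [ 0.00000000e+00,  0.00000000e+00,  0.00000000e+00,
         1.00000000e+00]])}
{'K': array([[405.35765571,   0.        , 272.76750424],
       [  0.        , 405.35765571, 217.65500712],
       [  0.        ,   0.        ,   1.        ]]), 'camera_from_world': array([[ 1.82243342e-02, -9.99702144e-01, -1.62325711e-02,
        -1.51379613e+01],
       [ 9.96612500e-01,  1.68610023e-02,  8.04936682e-02,
        -4.92587711e+02],
       [-8.01959953e-02, -1.76445268e-02,  9.96622934e-01,
        -9.94400971e+02],
       [ 0.00000000e+00,  0.00000000e+00,  0.00000000e+00,
         1.00000000e+00]])}
{'t': 0.1, 'q': array([ 1.50060665e+00,  2.55719687e-01,  1.07166675e-01, -4.24990075e-04,
       -1.42388122e+00, -2.84648319e-01]), 'dq': array([ 0.00034147, -0.00149705,  0.00258578,  0.00119859,  0.0015992 ,
       -0.00116643]), 'joint_torque': array([-2.41232090e-03, -3.87603664e+01,  2.38474381e+01,  5.37792429e+00,
       -3.79566671e-03, -1.26522536e-06]), 'eef_pos': array([190.86189125, 515.37314003, 230.48194263]), 'tool_rot': array([ 8.36741231e-04,  9.84296618e-01, -1.76520403e-01, -1.21325852e-04]), 'wrist_force': array([-0.42486203, -0.38550569, -0.04158823]), 'wrist_torque': array([-0.04426715, -0.02217891, -0.02913407]), 'gripper_width': 0.9960305590162307}
```

View pics/a_top.png

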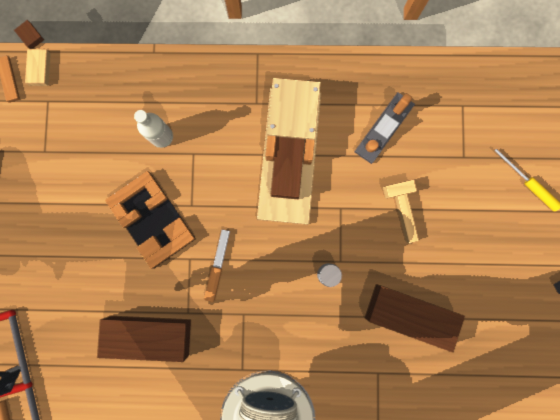

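View pics/a_side.png

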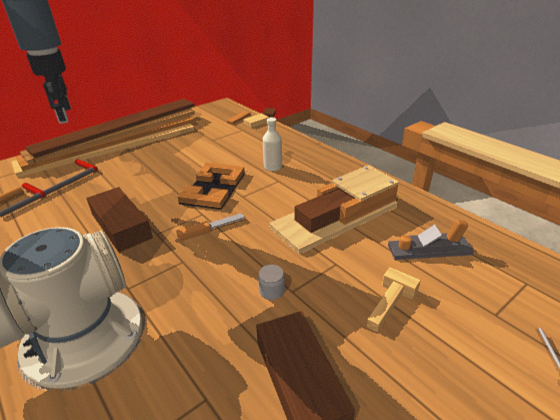

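```bash
python3 - <<'E'
import cv2,numpy as np
t=cv2.imread("pics/a_top.png")
def c(x,y,w,h,s):return cv2.resize(t[y:y+h,x:x+w],None,fx=s,fy=s,interpolation=cv2.INTER_CUBIC)
a=c(100,160,100,115,5);b=c(375,165,60,90,6)
cv2.imwrite("pics/z1.png",a);cv2.imwrite("pics/z2.png",b)
cv2.imwrite("pics/z3.png",c(250,70,80,160,3.7))
E
```

```text
(no output)
```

View pics/z1.png

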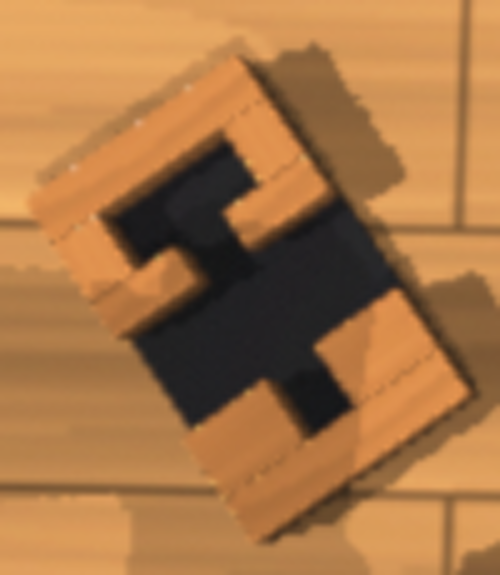

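View pics/z2.png

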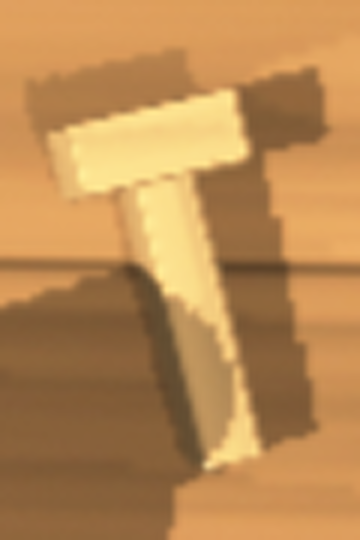

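View pics/z3.png

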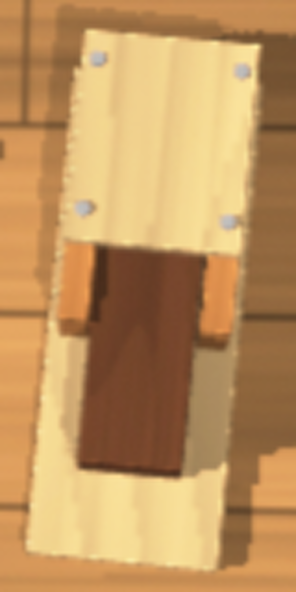

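```bash
cat > h.py <<'E'
import numpy as np,cv2
from bench import manip
def ray(n,px,z):
    c=manip.calibration(n);K=c["K"];M=c["camera_from_world"];R=M[:3,:3];t=M[:3,3]
    px=np.atleast_2d(np.array(px,float));o=-R.T@t;out=[]
    for u,v in px:
        d=R.T@np.array([(u-K[0,2])/K[0,0],-(v-K[1,2])/K[1,1],-1.])
        out.append(o+d*(z-o[2])/d[2])
    return np.array(out)
def proj(n,P):
    c=manip.calibration(n);K=c["K"];M=c["camera_from_world"]
    q=np.atleast_2d(P)@M[:3,:3].T+M[:3,3]
    return np.c_[K[0,2]+K[0,0]*q[:,0]/-q[:,2],K[1,2]+K[1,1]*(-q[:,1])/-q[:,2]]
def uz(p,x0,y0,s): return (np.array(p,float)+.5)/s-.5+np.array([x0,y0])
E
python3 - <<'E'
from h import *
np.set_printoptions(precision=1,suppress=True)
def rep(nm,P,z):
    W=ray("top",P,z);print(nm,W[:,:2].tolist() and W[:,:2]);print(' sides',np.linalg.norm(np.roll(W,-1,0)-W,axis=1),'c',W.mean(0))
    return W
W=rep("tray",uz([(240,57),(475,392),(263,543),(30,203)],100,160,5),26)
d=W[0]+W[3]-W[1]-W[2];print(np.arctan2(d[1],d[0]))
W=rep("head",uz([(238,90),(250,158),(75,198),(68,130)],375,165,6),36)
d=W[3]-W[0];a=np.arctan2(d[1],d[0])-np.pi/2;print(a)
W=rep("shaft",uz([(193,176),(260,455),(205,467),(137,188)],375,165,6),31)
d=W[0]+W[3]-W[1]-W[2];print(np.arctan2(d[1],d[0]))
W=rep("hood",uz([(88,29),(260,44),(240,250),(65,240)],250,70,3.7),81)
d=W[0]+W[1]-W[3]-W[2];print(np.arctan2(d[1],d[0]))
W=rep("jigbed front",uz([(218,570),(26,550)],250,70,3.7),18)
W=rep("blk tail top",uz([(182,475),(78,467)],250,70,3.7),63)
W=rep("blk tail top front",uz([(198,250),(98,248)],250,70,3.7),63)
E
```

```text
tray [[605.  311.3]
 [438.3 186.7]
 [361.8 289.3]
 [529.2 414.1]]
 sides [208.1 128.  208.7 127.8] c [483.6 300.3  26. ]
0.6414117125473991
head [[ 591.6 -354. ]
 [ 563.4 -358.6]
 [ 545.8 -287.1]
 [ 573.9 -284.4]]
 sides [28.5 73.7 28.2 71.8] c [ 568.7 -321.    36. ]
0.24880308931335104
shaft [[ 556.3 -336.9]
 [ 442.  -363.1]
 [ 436.7 -340.7]
 [ 551.  -313.9]]
 sides [117.3  23.  117.4  23.6] c [ 496.5 -338.6   31. ]
0.22827250903781252
hood [[ 827.8   -2.9]
 [ 819.  -115.2]
 [ 682.  -103.6]
 [ 687.     9.4]]
 sides [112.6 137.5 113.  141.4] c [753.9 -53.1  81. ]
-0.08602566436643887
jigbed front [[479.3 -96.2]
 [490.7  33.9]]
 sides [130.6 130.6] c [485.  -31.1  18. ]
blk tail top [[537.7 -69. ]
 [541.8  -1.4]]
 sides [67.7 67.7] c [539.7 -35.2  63. ]
blk tail top front [[686.7 -77.5]
 [687.2 -11.8]]
 sides [65.7 65.7] c [686.9 -44.7  63. ]
```

>>> servo_tool:
  moves:
    - [[6.2, -17, 0, 0, 0, 0.3], [6.2, -17, 0, 0, 0, 0.3], [6.2, -17, 0, 0, 0, 0.3], [6.2, -17, 0, 0, 0, 0.3], [6.2, -17, 0, 0, 0, 0.3], [6.2, -17, 0, 0, 0, 0.3], [6.2, -17, 0, 0, 0, 0.3], [6.2, -17, 0, 0, 0, 0.3], [6.2, -17, 0, 0, 0, 0.3], [6.2, -17, 0, 0, 0, 0.3]]
  hand: 0
  newtons: 60

```text
t: 1.1
eef_pos: [346.6, 85.9, 231.2]
tool_rot: [0.001, 1.0, -0.031, -0.0]
wrist_force: [0.2, 0.0, 0.7]
gripper_width: 0.998
```

```bash
python3 -c "
from bench import manip
s=manip.sense();print(s['q'],s['eef_pos'],s['tool_rot'])"
```

```text
[ 6.90883738e-01 -1.39467236e-01 -3.16660978e-01  6.99891374e-04
 -1.39436174e+00  8.17138887e-01] [346.61542192  85.92416039 231.20247263] [ 5.09408107e-04  9.99509272e-01 -3.13201703e-02 -5.70611683e-05]
```

>>> servo_tool:
  moves:
    - [[6.2, -17.1, -3, 0, 0, 0.292], [6.2, -17.1, -3, 0, 0, 0.292], [6.2, -17.1, -3, 0, 0, 0.292], [6.2, -17.1, -3, 0, 0, 0.292], [6.2, -17.1, -3, 0, 0, 0.292], [6.2, -17.1, -3, 0, 0, 0.292], [6.2, -17.1, -3, 0, 0, 0.292], [6.2, -17.1, -3, 0, 0, 0.292], [6.2, -17.1, -3, 0, 0, 0.292], [6.2, -17.1, -3, 0, 0, 0.292]]

```text
t: 2.1
eef_pos: [501.3, -338.9, 154.5]
tool_rot: [-0.0, 0.993, 0.118, -0.001]
wrist_force: [1.8, 1.1, 0.4]
gripper_width: 1.001
```

```bash
python3 -c "
from bench import manip
import cv2
cv2.imwrite('pics/b_top.png',manip.snapshot('top'))
cv2.imwrite('pics/b_side.png',manip.snapshot('side'))
s=manip.sense();print(s['q'],s['eef_pos'],s['tool_rot'])"
```

```text
[-3.37621204e-01  3.98965051e-01  1.13068583e-01  1.22002215e-04
 -1.28947697e+00  2.14200599e+00] [ 500.96013637 -339.55152412  152.8952556 ] [-9.51910770e-04  9.93182712e-01  1.16545528e-01 -2.08201332e-03]
```

View pics/b_side.png

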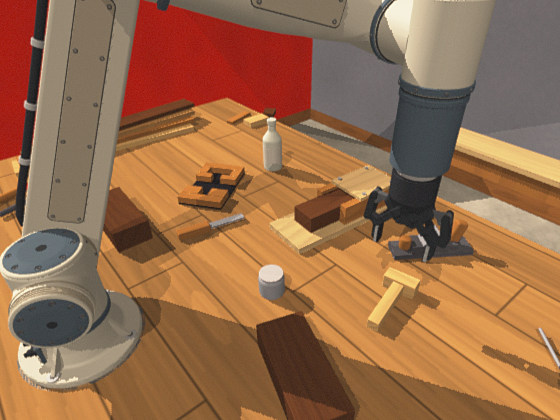

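>>> servo_tool:
  moves:
    - [[0, 0, -1, 0, 0, 0], [0, 0, -2, 0, 0, 0], [0, 0, -3, 0, 0, 0], [0, 0, -4, 0, 0, 0], [0, 0, -4, 0, 0, 0], [0, 0, -4, 0, 0, 0], [0, 0, -4, 0, 0, 0], [0, 0, -4, 0, 0, 0], [0, 0, -4, 0, 0, 0], [0, 0, -4, 0, 0, 0]]

```text
t: 3.2
eef_pos: [501.3, -336.9, 56.9]
tool_rot: [0.0, 0.993, 0.118, 0.001]
wrist_force: [-0.5, 0.1, 0.8]
gripper_width: 0.999
```

```bash
python3 -c "
from bench import manip
s=manip.sense();print(s['q'],s['eef_pos'],s['tool_rot'])"
```

```text
[-3.33123580e-01  4.64376025e-01 -4.29622036e-02  2.11964568e-05
 -1.06232411e+00  2.14105638e+00] [ 501.33933684 -336.86168763   56.93191471] [2.55817169e-04 9.92978249e-01 1.18295715e-01 5.06086612e-04]
```

>>> servo_tool:
  moves:
    - [[0, 0, -0.6, 0, 0, 0], [0, 0, -1.2, 0, 0, 0], [0, 0, -1.6, 0, 0, 0], [0, 0, -1.9, 0, 0, 0], [0, 0, -2.03, 0, 0, 0], [0, 0, -2.03, 0, 0, 0], [0, 0, -2.03, 0, 0, 0], [0, 0, -2.03, 0, 0, 0], [0, 0, -2.03, 0, 0, 0], [0, 0, -2.03, 0, 0, 0]]

```text
t: 4.2
eef_pos: [501.2, -336.8, 5.8]
tool_rot: [0.0, 0.993, 0.118, 0.0]
wrist_force: [-0.1, -0.4, 0.4]
gripper_width: 1.002
```

>>> servo_tool:
  moves:
    - [[0, 0, 0, 0, 0, 0], [0, 0, 0, 0, 0, 0], [0, 0, 0, 0, 0, 0], [0, 0, 0, 0, 0, 0], [0, 0, 0, 0, 0, 0], [0, 0, 0, 0, 0, 0], [0, 0, 0, 0, 0, 0], [0, 0, 0, 0, 0, 0], [0, 0, 0, 0, 0, 0], [0, 0, 0, 0, 0, 0]]
  hand: 1
  newtons: 70

```text
t: 5.2
eef_pos: [501.2, -336.8, 5.8]
tool_rot: [0.0, 0.993, 0.118, 0.0]
wrist_force: [0.0, 0.6, 3.1]
gripper_width: 0.271
```

>>> servo_tool:
  moves:
    - [[0, 0, 0.6, 0, 0, 0], [0, 0, 1.8, 0, 0, 0], [0, 0, 3, 0, 0, 0], [0, 0, 4.2, 0, 0, 0], [-0.2, 1, 4.4, 0, 0, -0.03], [-0.5, 2.2, 4.4, 0, 0, -0.06], [-0.8, 3.5, 4.4, 0, 0, -0.1], [-1.1, 4.8, 4.4, 0, 0, -0.14], [-1.4, 6.0, 4.4, 0, 0, -0.17], [-1.6, 7.0, 4.4, 0, 0, -0.2]]

```text
t: 6.2
eef_pos: [459.7, -160.1, 114.7]
tool_rot: [-0.0, 1.0, 0.018, -0.001]
wrist_force: [0.7, -0.1, -0.9]
gripper_width: 0.265
```

>>> servo_tool:
  moves:
    - [[-0.3, 1.2, 0, 0, 0, -0.04], [-0.6, 2.4, 0, 0, 0, -0.08], [-0.8, 3.6, 0, 0, 0, -0.1], [-1.1, 4.6, 0, 0, 0, -0.12], [-1.22, 5.2, 0, 0, 0, -0.121], [-1.22, 5.42, 0, 0, 0, -0.121], [-1.22, 5.42, 0, 0, 0, -0.121], [-1.22, 5.42, 0, 0, 0, -0.121], [-1.22, 5.42, 0, 0, 0, -0.121], [-1.22, 5.42, 0, 0, 0, -0.121]]

```text
t: 7.2
eef_pos: [430.6, -26.8, 115.4]
tool_rot: [0.0, 0.999, -0.042, -0.0]
wrist_force: [0.4, 0.3, -1.3]
gripper_width: 0.265
```

```bash
python3 -c "
from bench import manip
import cv2
cv2.imwrite('pics/c_top.png',manip.snapshot('top'))
cv2.imwrite('pics/c_side.png',manip.snapshot('side'))
s=manip.sense();print(s['q'],s['eef_pos'],s['tool_rot'],s['wrist_force'],s['wrist_torque'])"
```

```text
[ 3.04162086e-01  9.50793424e-02 -3.95973041e-01  4.93161070e-06
 -1.07992618e+00  1.18199211e+00] [430.56065798 -26.67578062 115.44994943] [ 3.29878163e-05  9.99104642e-01 -4.23072721e-02 -8.49634079e-05] [-0.36290003 -0.55881906 -2.05505628] [ 0.01071341  0.05529086 -0.01955222]
```

View pics/c_side.png

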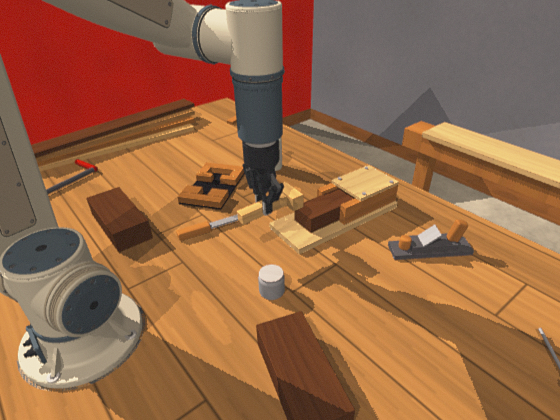

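View pics/c_top.png

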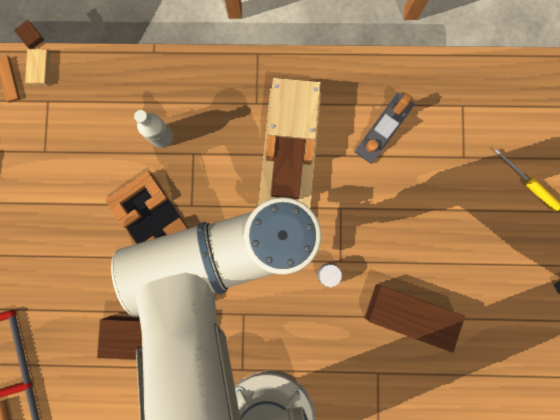

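```bash
python3 -c "
import cv2
from h import *
t=cv2.imread('pics/c_side.png')[140:270,210:350]
cv2.imwrite('pics/z4.png',cv2.resize(t,None,fx=5,fy=5,interpolation=cv2.INTER_CUBIC)[:600])
u=np.array([.9965,-.084,0]);l=np.array([.084,.9965,0]);T=np.array([430.6,-26.7,115.4-5.8])
for nm,o in dict(faceTopL=(84.6,35,36),faceTopR=(84.6,-35,36),faceBotR=(84.6,-35,0),rearR=(-65.4,-12,31),rearRb=(-65.4,-12,5),blkR=(0,0,0)).items():
  P=T+u*o[0]+l*o[1]+[0,0,o[2]]
  print(nm,P.round(1),(proj('side',P)-[210,140])*5)
"
```

```text
faceTopL [517.8   1.1 145.6] [[377.44602842 206.32153006]]
faceTopR [512.  -68.7 145.6] [[465.66901071 270.23241312]]
faceBotR [512.  -68.7 109.6] [[464.42723781 335.33294698]]
rearR [364.4 -33.2 140.6] [[155.59610048 367.33581391]]
rearRb [364.4 -33.2 114.6] [[160.06984181 415.56890835]]
blkR [430.6 -26.7 109.6] [[271.22437436 361.6467618 ]]
```

View pics/z4.png

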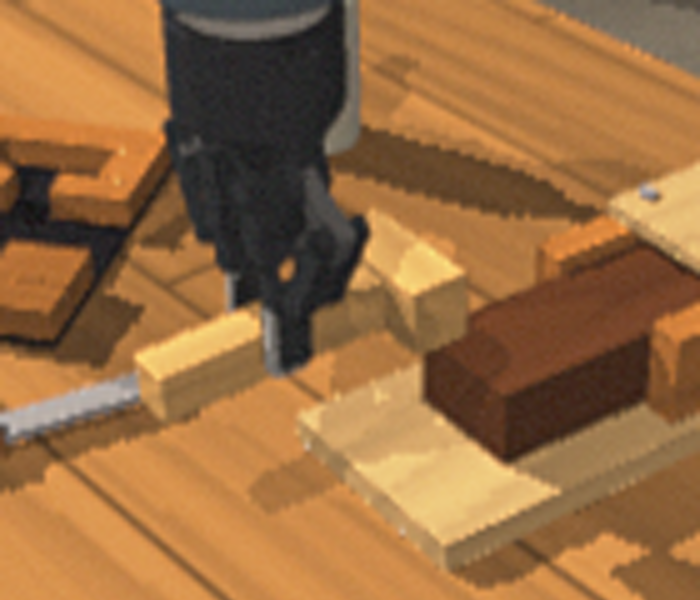

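```bash
python3 -c "
from h import *
J=np.array([654.5,-45.2,0])
u=np.array([.9965,-.084,0]);l=np.array([.084,.9965,0])
for o in [(-115,35,63),(-115,-35,63),(-115,-35,18)]:
  P=J+u*o[0]+l*o[1]+[0,0,o[2]]
  print(P.round(1),(proj('side',P)-[210,140])*5)
M=[(425,352),(508,397),(508,460)]
for m,z in zip(M,(63,63,18)):
  P=ray('side',uz(m,210,140,5),z)[0]-J;print(P@u,P@l)
"
```

```text
[542.8  -0.7  63. ] [[418.91707952 330.92885725]]
[537.  -70.4  63. ] [[503.66333407 396.8651518 ]]
[537.  -70.4  18. ] [[501.20063814 469.52224905]]
-123.31422148786172 20.087948592241503
-113.14404844053502 -34.456985064591045
-107.3145192145506 -29.039950270405136
```

>>> servo_tool:
  moves:
    - [[0, 0, -0.6, 0, 0, 0], [0, 0, -1.2, 0, 0, 0], [0, 0, -1.8, 0, 0, 0], [0, 0, -2.4, 0, 0, 0], [0, 0, -2.9, 0, 0, 0], [0, 0, -3.3, 0, 0, 0], [0, 0, -3.48, 0, 0, 0], [0, 0, -3.48, 0, 0, 0], [0, 0, -3.48, 0, 0, 0], [0, 0, -3.48, 0, 0, 0]]

```text
t: 8.3
eef_pos: [431.1, -26.1, 29.1]
tool_rot: [-0.0, 0.999, -0.042, 0.001]
wrist_force: [-0.3, -0.7, -2.0]
gripper_width: 0.27
```

```bash
python3 -c "
from bench import manip
import cv2
s=manip.sense();print(s['eef_pos'],s['tool_rot'],s['wrist_force'],s['wrist_torque'])
t=manip.snapshot('side')[140:270,210:350]
cv2.imwrite('pics/z5.png',cv2.resize(t,None,fx=5,fy=5,interpolation=cv2.INTER_CUBIC)[:600])
"
```

```text
[431.08873592 -26.13964389  29.11863948] [-1.49435820e-04  9.99125199e-01 -4.18141046e-02  6.28565274e-04] [-0.33307081 -0.67598771 -2.0309893 ] [-0.04886021  0.07064016  0.01829698]
```

View pics/z5.png

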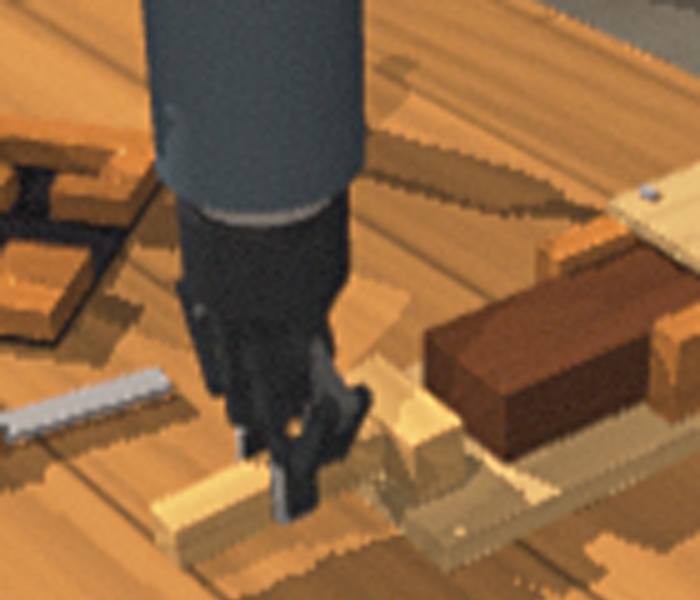

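>>> servo_tool:
  moves:
    - [[0.2, -0.017, 0, 0, 0, 0], [0.4, -0.034, 0, 0, 0, 0], [0.56, -0.047, 0, 0, 0, 0], [0.72, -0.06, 0, 0, 0, 0], [0.88, -0.074, 0, 0, 0, 0], [1.04, -0.087, 0, 0, 0, 0], [1.2, -0.1, 0, 0, 0, 0], [1.36, -0.114, 0, 0, 0, 0], [1.36, -0.114, 0, 0, 0, 0], [1.36, -0.114, 0, 0, 0, 0]]

```text
t: 9.35
eef_pos: [463.8, -29.3, 28.1]
tool_rot: [0.0, 0.999, -0.042, -0.001]
wrist_force: [-2.6, -0.8, -0.9]
gripper_width: 0.265
```

```bash
python3 -c "
from bench import manip
import cv2
s=manip.sense();print(s['eef_pos'],s['tool_rot'],s['wrist_force'],s['wrist_torque'])
t=manip.snapshot('side')[140:270,210:350]
cv2.imwrite('pics/z6.png',cv2.resize(t,None,fx=5,fy=5,interpolation=cv2.INTER_CUBIC)[:600])
"
```

```text
[463.75957402 -29.33352287  28.14848501] [ 1.81967796e-04  9.99113335e-01 -4.20928286e-02 -8.39656841e-04] [-2.64382397 -0.7525294  -0.85905179] [-0.22270471  1.10510544 -0.05423887]
```

View pics/z6.png

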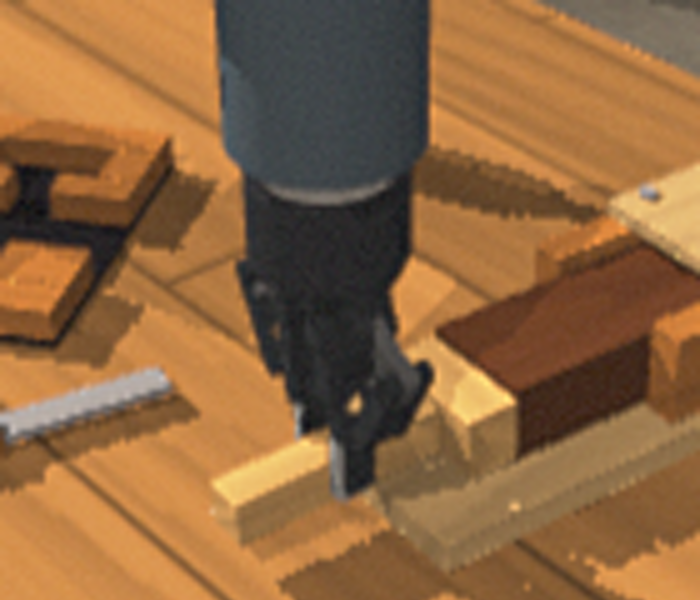

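>>> servo_tool:
  moves:
    - [[-0.4, 0.034, 0, 0, 0, 0], [-0.8, 0.067, 0, 0, 0, 0], [-0.8, 0.067, 0, 0, 0, 0], [-0.48, 0.04, 0, 0, 0, 0], [-0.2, 0.017, 0, 0, 0, 0], [0, 0, 0, 0, 0, 0], [0.16, -0.013, 0, 0, 0, 0], [0.32, -0.027, 0, 0, 0, 0], [0.44, -0.037, 0, 0, 0, 0], [0.44, -0.037, 0, 0, 0, 0]]

```text
t: 10.4
eef_pos: [475.0, -30.4, 28.0]
tool_rot: [0.0, 0.999, -0.042, -0.001]
wrist_force: [-3.7, -1.3, -0.4]
gripper_width: 0.262
```

```bash
python3 -c "
from bench import manip
import cv2
s=manip.sense();print(s['eef_pos'],s['tool_rot'],s['wrist_force'],s['wrist_torque'])
t=manip.snapshot('side')[140:270,210:350]
cv2.imwrite('pics/z7.png',cv2.resize(t,None,fx=5,fy=5,interpolation=cv2.INTER_CUBIC)[:600])
"
```

```text
[474.98821653 -30.36131359  28.00723884] [ 2.64270386e-04  9.99109488e-01 -4.21749917e-02 -1.19672734e-03] [-3.72800774 -1.32756989 -0.37369129] [-0.13093196  1.19544174 -0.04368731]
```

View pics/z7.png

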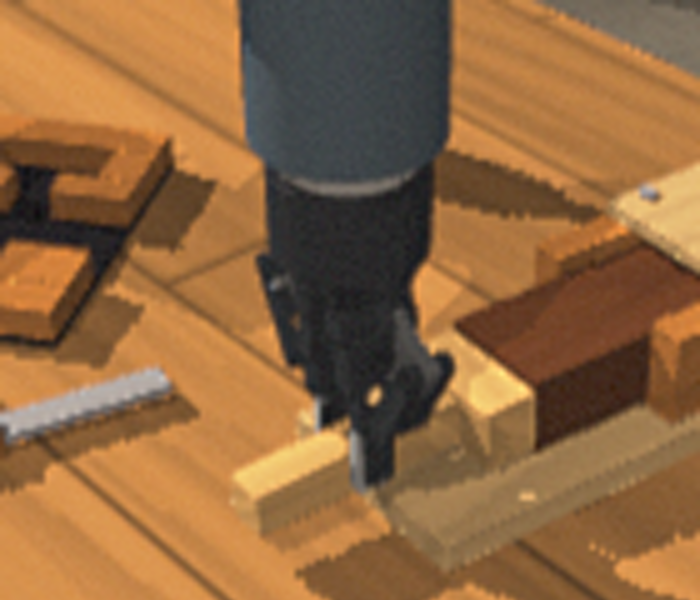

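>>> servo_tool:
  moves:
    - [[-0.4, 0.034, 0, 0, 0, 0], [-0.8, 0.067, 0, 0, 0, 0], [-0.8, 0.067, 0, 0, 0, 0], [-0.48, 0.04, 0, 0, 0, 0], [-0.2, 0.017, 0, 0, 0, 0], [0, 0, 0, 0, 0, 0], [0.16, -0.013, 0, 0, 0, 0], [0.32, -0.027, 0, 0, 0, 0], [0.44, -0.037, 0, 0, 0, 0], [0.44, -0.037, 0, 0, 0, 0]]

```text
t: 11.45
eef_pos: [486.0, -31.3, 28.0]
tool_rot: [0.0, 0.999, -0.042, -0.001]
wrist_force: [-4.1, 0.0, 0.1]
gripper_width: 0.268
```

>>> servo_tool:
  moves:
    - [[-0.4, 0.034, 0, 0, 0, 0], [-0.8, 0.067, 0, 0, 0, 0], [-0.8, 0.067, 0, 0, 0, 0], [-0.48, 0.04, 0, 0, 0, 0], [-0.2, 0.017, 0, 0, 0, 0], [0, 0, 0, 0, 0, 0], [0.16, -0.013, 0, 0, 0, 0], [0.32, -0.027, 0, 0, 0, 0], [0.44, -0.037, 0, 0, 0, 0], [0.44, -0.037, 0, 0, 0, 0]]

```text
t: 12.45
eef_pos: [497.0, -32.2, 28.1]
tool_rot: [0.0, 0.999, -0.042, -0.001]
wrist_force: [-3.6, -0.6, 0.7]
gripper_width: 0.265
```

```bash
python3 -c "
from bench import manip
import cv2
s=manip.sense();print(s['eef_pos'],s['tool_rot'],s['wrist_force'],s['wrist_torque'])
t=manip.snapshot('side')[140:270,210:350]
cv2.imwrite('pics/z8.png',cv2.resize(t,None,fx=5,fy=5,interpolation=cv2.INTER_CUBIC)[:600])
"
```

```text
[496.98559978 -32.17662848  28.05153968] [ 2.44528019e-04  9.99110881e-01 -4.21432271e-02 -1.15582502e-03] [-3.63687852 -0.58148309  0.7394442 ] [-0.1020811   1.21482014  0.0270979 ]
```

View pics/z8.png

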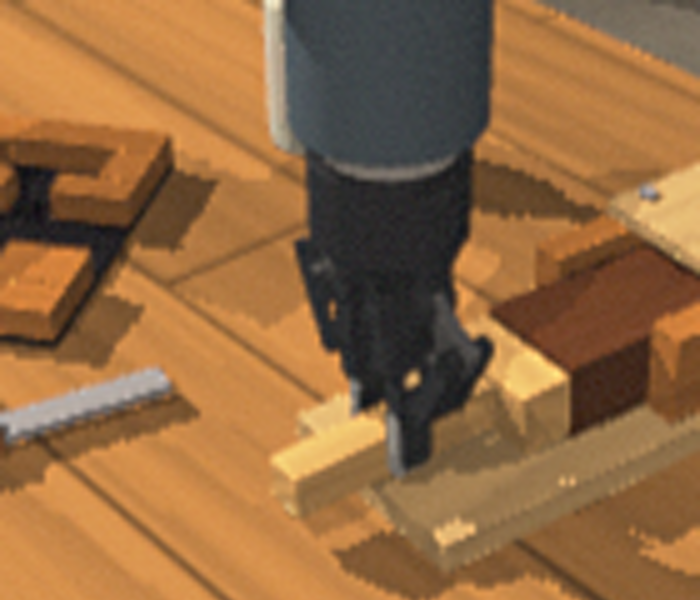

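>>> servo_tool:
  moves:
    - [[-0.4, 0.034, 0, 0, 0, 0], [-0.8, 0.067, 0, 0, 0, 0], [-0.8, 0.067, 0, 0, 0, 0], [-0.48, 0.04, 0, 0, 0, 0], [-0.2, 0.017, 0, 0, 0, 0], [0, 0, 0, 0, 0, 0], [0.16, -0.013, 0, 0, 0, 0], [0.28, -0.024, 0, 0, 0, 0], [0.4, -0.034, 0, 0, 0, 0], [0.4, -0.034, 0, 0, 0, 0]]

```text
t: 13.5
eef_pos: [506.9, -33.0, 28.0]
tool_rot: [0.0, 0.999, -0.042, -0.001]
wrist_force: [-4.2, -0.2, 0.0]
gripper_width: 0.264
```

>>> servo_tool:
  moves:
    - [[-0.4, 0.034, 0, 0, 0, 0], [-0.8, 0.067, 0, 0, 0, 0], [-0.8, 0.067, 0, 0, 0, 0], [-0.48, 0.04, 0, 0, 0, 0], [-0.2, 0.017, 0, 0, 0, 0], [0, 0, 0, 0, 0, 0], [0.12, -0.01, 0, 0, 0, 0], [0.24, -0.02, 0, 0, 0, 0], [0.36, -0.03, 0, 0, 0, 0], [0.36, -0.03, 0, 0, 0, 0]]

```text
t: 14.5
eef_pos: [515.7, -33.6, 27.9]
tool_rot: [0.0, 0.999, -0.042, -0.001]
wrist_force: [-4.6, 1.3, 0.6]
gripper_width: 0.265
```

>>> servo_tool:
  moves:
    - [[-0.4, 0.034, 0, 0, 0, 0], [-0.8, 0.067, 0, 0, 0, 0], [-0.8, 0.067, 0, 0, 0, 0], [-0.48, 0.04, 0, 0, 0, 0], [-0.2, 0.017, 0, 0, 0, 0], [0, 0, 0, 0, 0, 0], [0.1, -0.008, 0, 0, 0, 0], [0.2, -0.017, 0, 0, 0, 0], [0.28, -0.024, 0, 0, 0, 0], [0.28, -0.024, 0, 0, 0, 0]]

```text
t: 15.5
eef_pos: [522.2, -34.1, 28.0]
tool_rot: [0.0, 0.999, -0.042, -0.002]
wrist_force: [-6.5, 1.9, 2.3]
gripper_width: 0.265
```

```bash
python3 -c "
from bench import manip
import cv2
s=manip.sense();print(s['eef_pos'],s['tool_rot'],s['wrist_force'],s['wrist_torque'])
t=manip.snapshot('side')[140:270,210:350]
cv2.imwrite('pics/z9.png',cv2.resize(t,None,fx=5,fy=5,interpolation=cv2.INTER_CUBIC)[:600])
"
```

```text
[522.18870854 -34.11141552  27.95093562] [ 7.10431705e-05  9.99111162e-01 -4.21080335e-02 -1.94795424e-03] [-6.49941427  1.86851556  2.34439537] [0.5758659  1.92166969 0.13069499]
```

View pics/z9.png

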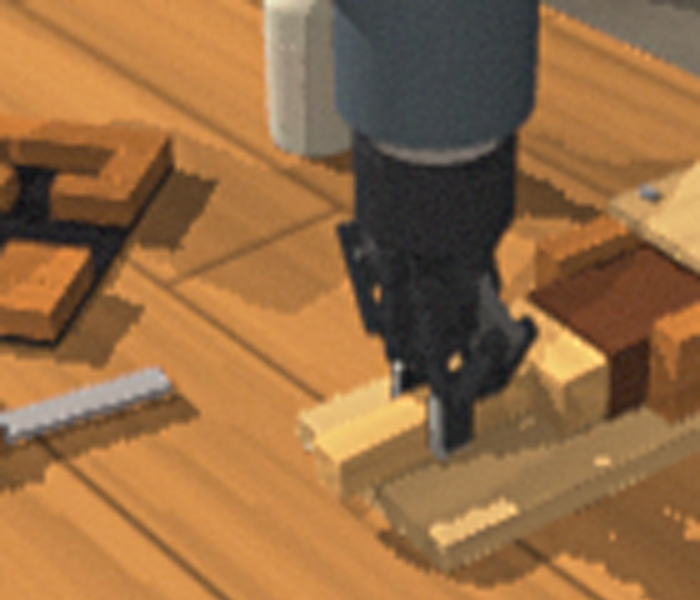

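>>> servo_tool:
  moves:
    - [[-0.4, 0.034, 0, 0, 0, 0], [-0.8, 0.067, 0, 0, 0, 0], [-0.8, 0.067, 0, 0, 0, 0], [-0.48, 0.04, 0, 0, 0, 0], [-0.2, 0.017, 0, 0, 0, 0], [0, 0, 0, 0, 0, 0], [0.08, -0.007, 0, 0, 0, 0], [0.16, -0.013, 0, 0, 0, 0], [0.24, -0.02, 0, 0, 0, 0], [0.24, -0.02, 0, 0, 0, 0]]

```text
t: 16.55
eef_pos: [528.2, -34.7, 27.9]
tool_rot: [0.0, 0.999, -0.042, -0.002]
wrist_force: [-5.7, 1.4, 1.7]
gripper_width: 0.265
```

Still free. Continue.

>>> servo_tool:
  moves:
    - [[-0.4, 0.034, 0, 0, 0, 0], [-0.8, 0.067, 0, 0, 0, 0], [-0.8, 0.067, 0, 0, 0, 0], [-0.48, 0.04, 0, 0, 0, 0], [-0.2, 0.017, 0, 0, 0, 0], [0, 0, 0, 0, 0, 0], [0.08, -0.007, 0, 0, 0, 0], [0.16, -0.013, 0, 0, 0, 0], [0.24, -0.02, 0, 0, 0, 0], [0.24, -0.02, 0, 0, 0, 0]]

```text
t: 17.55
eef_pos: [533.9, -35.1, 27.8]
tool_rot: [0.0, 0.999, -0.042, -0.002]
wrist_force: [-7.1, 1.9, 2.3]
gripper_width: 0.268
```

>>> servo_tool:
  moves:
    - [[-0.4, 0.034, 0, 0, 0, 0], [-0.8, 0.067, 0, 0, 0, 0], [-0.8, 0.067, 0, 0, 0, 0], [-0.48, 0.04, 0, 0, 0, 0], [-0.2, 0.017, 0, 0, 0, 0], [0, 0, 0, 0, 0, 0], [0.08, -0.007, 0, 0, 0, 0], [0.16, -0.013, 0, 0, 0, 0], [0.24, -0.02, 0, 0, 0, 0], [0.24, -0.02, 0, 0, 0, 0]]

```text
t: 18.55
eef_pos: [533.9, -35.5, 26.4]
tool_rot: [0.0, 0.999, -0.043, -0.008]
wrist_force: [-22.3, 6.0, 11.2]
gripper_width: 0.264
```

```bash
python3 -c "
from bench import manip
import cv2
s=manip.sense();print(s['eef_pos'],s['tool_rot'],s['wrist_force'],s['wrist_torque'])
t=manip.snapshot('side')[140:270,210:350]
cv2.imwrite('pics/z10.png',cv2.resize(t,None,fx=5,fy=5,interpolation=cv2.INTER_CUBIC)[:600])
"
```

```text
[533.8506481  -35.54342431  26.38992733] [ 1.51288658e-04  9.99048610e-01 -4.28252793e-02 -8.23690638e-03] [-22.27754892   5.95654323  11.23191987] [2.06489779 7.00344073 0.17987898]
```

View pics/z10.png

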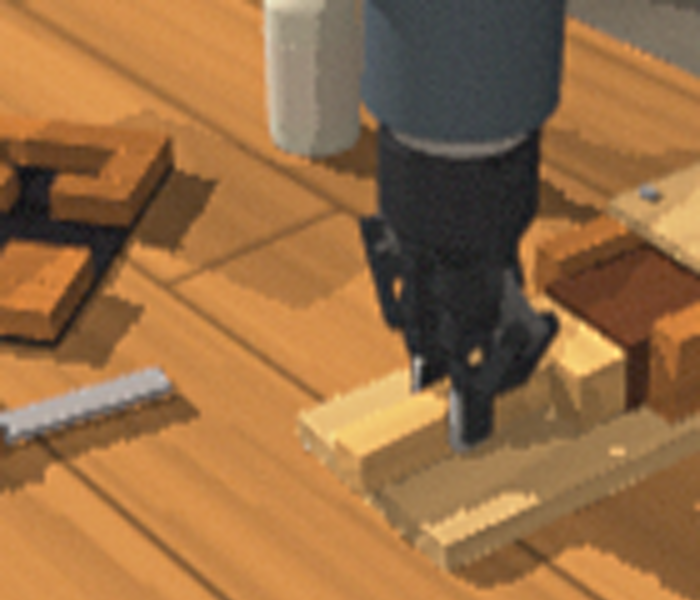

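>>> servo_tool:
  moves:
    - [[-0.3, 0.025, 0, 0, 0, 0], [-0.7, 0.059, 0, 0, 0, 0], [-1.2, 0.1, 0, 0, 0, 0], [-1.6, 0.134, 0, 0, 0, 0], [-1.6, 0.134, 0.6, 0, 0, 0], [-1.6, 0.134, 1.4, 0, 0, 0], [-1.6, 0.134, 2.4, 0, 0, 0], [-1.6, 0.134, 3.2, 0, 0, 0], [-1.6, 0.134, 3.4, 0, 0, 0], [-1.6, 0.134, 3.4, 0, 0, 0]]

```text
t: 19.6
eef_pos: [502.0, -32.1, 113.9]
tool_rot: [-0.0, 0.999, -0.042, 0.001]
wrist_force: [1.0, -0.3, -1.9]
gripper_width: 0.264
```

```bash
python3 -c "
from h import *
s=manip.sense();print(s['eef_pos'],s['tool_rot'],s['wrist_force'],s['wrist_torque'])
t=manip.snapshot('side')[120:240,240:380]
cv2.imwrite('pics/z11.png',cv2.resize(t,None,fx=5,fy=5,interpolation=cv2.INTER_CUBIC)[:600])
cv2.imwrite('pics/d_top.png',manip.snapshot('top'))
u=np.array([.9965,-.084,0]);l=np.array([.084,.9965,0]);T=s['eef_pos']-[0,0,5.8]
for nm,o in dict(faceTopL=(84.6,35,36),faceTopR=(84.6,-35,36),faceBotR=(84.6,-35,0),rearR=(-65.4,-12,31),rearRb=(-65.4,-12,5)).items():
  P=T+u*o[0]+l*o[1]+[0,0,o[2]]
  print(nm,P.round(1),(proj('side',P)-[240,120])*5)
"
```

```text
[501.95561983 -32.05168147 113.93773228] [-3.41419855e-04  9.99119509e-01 -4.19440381e-02  8.87741794e-04] [ 1.01369508 -0.31241045 -1.87068163] [-0.00084343  0.08845945 -0.01136624]
faceTopL [589.2  -4.3 144.1] [[344.85009603 264.42466241]]
faceTopR [583.3 -74.  144.1] [[435.77643382 324.01914605]]
faceBotR [583.3 -74.  108.1] [[431.93115875 387.90091979]]
rearR [435.8 -38.5 139.1] [[143.6950749  415.02234209]]
rearRb [435.8 -38.5 113.1] [[145.67721883 462.38121361]]
```

View pics/z11.png

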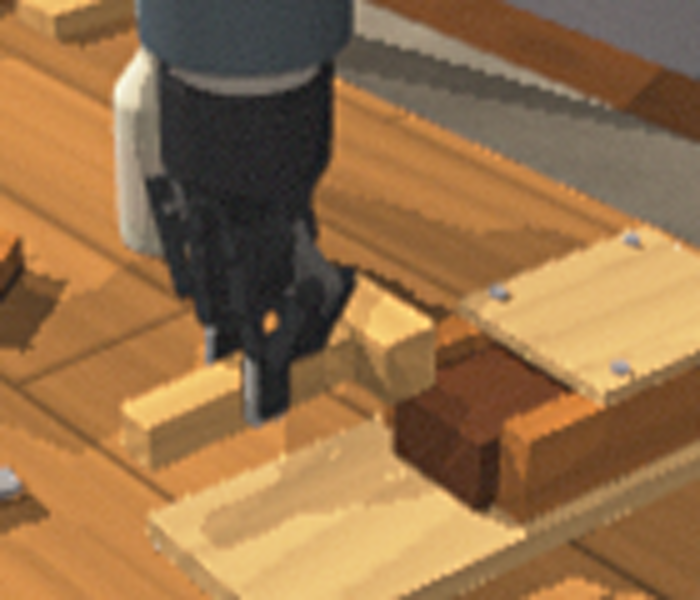

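>>> servo_tool:
  moves:
    - [[-0.05, 0.6, 0, 0, 0, 0.03], [-0.1, 1.5, 0, 0, 0, 0.09], [-0.2, 2.6, 0, 0, 0, 0.15], [-0.3, 3.8, 0, 0, 0, 0.22], [-0.4, 5, 0, 0, 0, 0.29], [-0.5, 6.2, 0, 0, 0, 0.36], [-0.6, 7.4, 0, 0, 0, 0.43], [-0.7, 8.6, 0, 0, 0, 0.5], [-0.8, 9.8, 0, 0, 0, 0.56], [-0.9, 11, 0, 0, 0, 0.62]]

```text
t: 20.7
eef_pos: [478.1, 243.5, 111.9]
tool_rot: [0.001, 0.964, 0.266, -0.001]
wrist_force: [0.5, 0.4, -0.6]
gripper_width: 0.264
```

>>> servo_tool:
  moves:
    - [[-0.1, 1, 0, 0, 0, 0.06], [-0.12, 1.7, 0, 0, 0, 0.1], [-0.14, 2.06, 0, 0, 0, 0.105], [-0.14, 2.06, 0, 0, 0, 0.105], [-0.14, 2.06, 0, 0, 0, 0.105], [-0.14, 2.06, 0, 0, 0, 0.105], [-0.14, 2.06, 0, 0, 0, 0.105], [-0.14, 2.06, 0, 0, 0, 0.105], [-0.14, 2.06, 0, 0, 0, 0.105], [-0.14, 2.06, 0, 0, 0, 0.105]]

```text
t: 21.7
eef_pos: [475.6, 294.2, 113.6]
tool_rot: [-0.0, 0.949, 0.315, 0.0]
wrist_force: [0.1, 0.2, -1.6]
gripper_width: 0.266
```

```bash
python3 -c "
from h import *
s=manip.sense();print(s['eef_pos'],s['tool_rot'],2*np.arctan2(s['tool_rot'][2],s['tool_rot'][1]),s['wrist_force'],s['wrist_torque'])
S=manip.snapshot('side');cv2.imwrite('pics/e_side.png',S);T=manip.snapshot('top');cv2.imwrite('pics/e_top.png',T)
cv2.imwrite('pics/z12.png',cv2.resize(S[120:240,160:300],None,fx=5,fy=5,interpolation=cv2.INTER_CUBIC)[:600])
a=s['tool_rot'];y=2*np.arctan2(a[2],a[1]);u=np.array([np.cos(y),np.sin(y),0]);l=np.array([-u[1],u[0],0]);T=s['eef_pos']-[0,0,5.8]
for nm,o in dict(faceTopL=(84.6,35,36),faceTopR=(84.6,-35,36),faceBotR=(84.6,-35,0),headrearR=(54.6,-35,36),rearR=(-65.4,-12,31),rearRb=(-65.4,-12,5)).items():
  P=T+u*o[0]+l*o[1]+[0,0,o[2]]
  print(nm,P.round(1),(proj('side',P)-[160,120])*5)
"
```

```text
[475.58322487 294.15628726 113.62024694] [-5.38991627e-05  9.49085238e-01  3.15019370e-01  6.21570799e-05] 0.6409541280128576 [ 0.11429702  0.18890747 -1.62965179] [-0.02277216  0.03090988 -0.00133402]
faceTopL [522.5 372.8 143.8] [[234.47139047  64.15838826]]
faceTopR [564.3 316.7 143.8] [[345.07964286  74.25600294]]
faceBotR [564.3 316.7 107.8] [[350.67867001 130.02794966]]
headrearR [540.3 298.8 143.8] [[327.3881804   95.69402189]]
rearR [430.3 245.4 138.8] [[209.92613294 194.98160229]]
rearRb [430.3 245.4 112.8] [[216.30731117 237.80273715]]
```

View pics/z12.png

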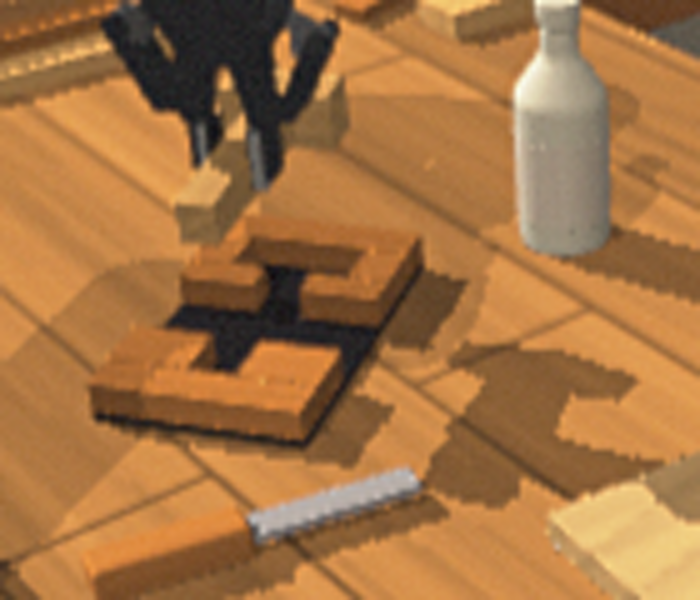

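View pics/e_top.png

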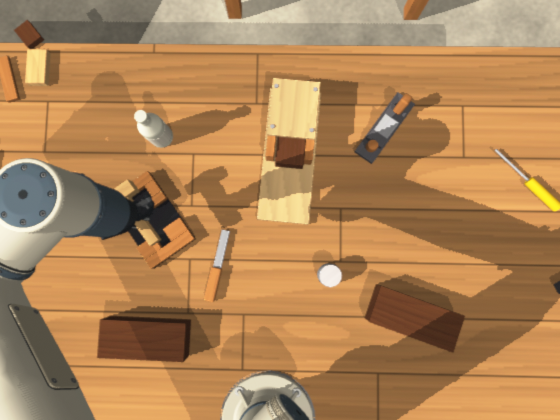

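```bash
python3 -c "
from h import *
C=np.array([483.6,300.3,26]);u=np.array([np.cos(.641),np.sin(.641),0]);l=np.array([-u[1],u[0],0])
for a,b in [(105,-65),(-105,-65),(-105,65),(105,65)]:
  print('tray',(proj('side',C+u*a+l*b)-[160,120])*5)
for a,b in [(78,-38),(78,38),(42,-38),(42,38)]:
  print('cut',(proj('side',C+u*a+l*b)-[160,120])*5, (proj('top',C+u*a+l*b)-[100,160])*5)
for a,b in [(-78,-15),(-78,15)]:
  print('cuttail',(proj('side',C+u*a+l*b)-[160,120])*5,(proj('top',C+u*a+l*b)-[100,160])*5)
S=cv2.imread('pics/e_side.png')
cv2.imwrite('pics/z13.png',cv2.resize(S[160:212,176:248],None,fx=11,fy=11,interpolation=cv2.INTER_CUBIC))
S=cv2.imread('pics/e_side.png')
cv2.imwrite('pics/z14.png',cv2.resize(S[130:172,190:238],None,fx=14,fy=14,interpolation=cv2.INTER_CUBIC))
"
```

```text
tray [[423.34343435 231.45260688]]
tray [[305.18557901 411.82746988]]
tray [[ 89.17181095 384.12488997]]
tray [[232.10914417 210.9284639 ]]
cut [[368.89323548 247.50673404]] [[224.63806612 125.7744537 ]]
cut [[255.42710759 235.06162937]] [[100.02750498 213.57292991]]
cut [[349.3733555 275.7748167]] [[264.78744677 183.37599612]]
cut [[233.59452826 262.6963583 ]] [[139.94769531 271.55354846]]
cuttail [[239.39838041 375.33415692]] [[362.2230297  404.63032632]]
cuttail [[190.37098123 369.1967879 ]] [[312.64074493 439.94402493]]
```

View pics/z13.png

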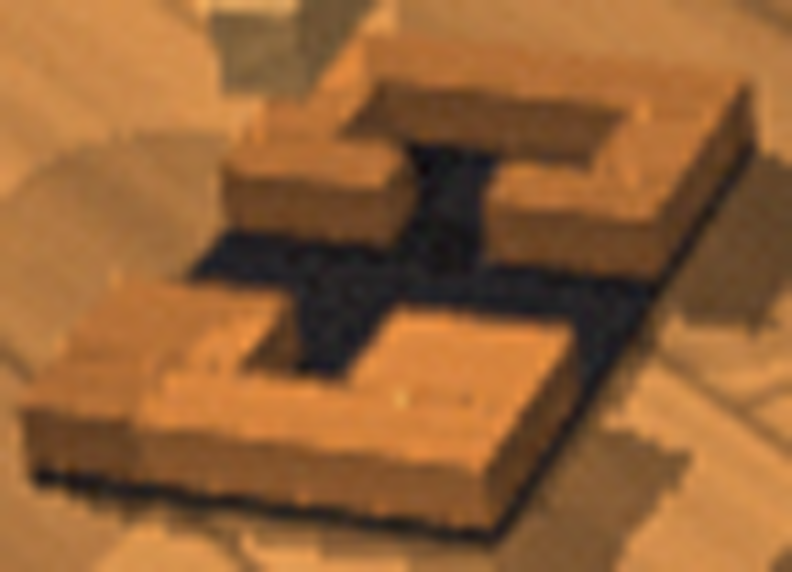

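View pics/z14.png

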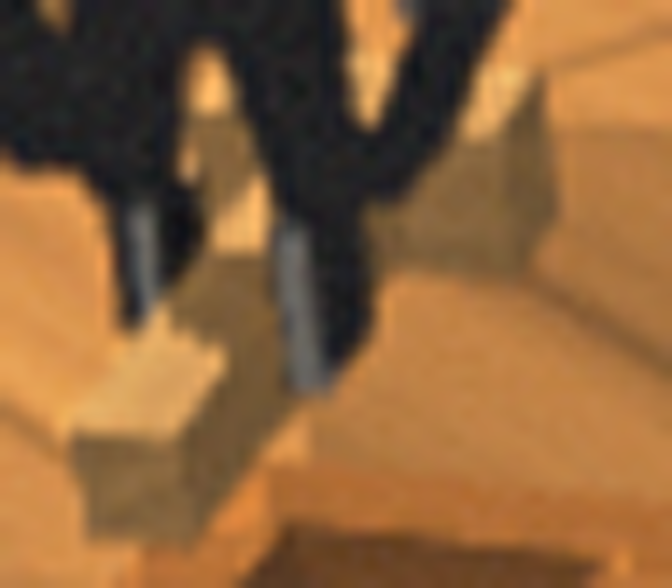

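>>> servo_tool:
  moves:
    - [[0, 0, -0.5, 0, 0, 0], [0, 0.02, -1, 0, 0, 0], [0, 0.04, -1.5, 0, 0, -0.01], [-0.01, 0.05, -2, 0, 0, -0.01], [-0.01, 0.05, -2.5, 0, 0, -0.01], [-0.01, 0.05, -2.9, 0, 0, -0.01], [-0.01, 0.05, -3.04, 0, 0, -0.01], [-0.01, 0.05, -3.04, 0, 0, -0.01], [-0.01, 0.05, -3.04, 0, 0, -0.01], [-0.01, 0.05, -3.04, 0, 0, -0.01]]

```text
t: 22.8
eef_pos: [475.7, 295.9, 38.3]
tool_rot: [-0.0, 0.951, 0.31, 0.001]
wrist_force: [-0.4, -0.5, -2.3]
gripper_width: 0.267
```

```bash
python3 -c "
from h import *
s=manip.sense();print(s['eef_pos'],s['tool_rot'],2*np.arctan2(s['tool_rot'][2],s['tool_rot'][1]),s['wrist_force'],s['wrist_torque'])
S=manip.snapshot('side');cv2.imwrite('pics/f_side.png',S);T=manip.snapshot('top');cv2.imwrite('pics/f_top.png',T)
cv2.imwrite('pics/z15.png',cv2.resize(S[155:212,176:248],None,fx=10,fy=10,interpolation=cv2.INTER_CUBIC))
cv2.imwrite('pics/z16.png',cv2.resize(T[165:275,100:200],None,fx=5,fy=5,interpolation=cv2.INTER_CUBIC))
a=s['tool_rot'];y=2*np.arctan2(a[2],a[1]);u=np.array([np.cos(y),np.sin(y),0]);l=np.array([-u[1],u[0],0]);T=s['eef_pos']-[0,0,5.8]
for nm,o in dict(faceTopL=(84.6,35,36),faceTopR=(84.6,-35,36),faceBotR=(84.6,-35,0),headrearR=(54.6,-35,36),headrearRbot=(54.6,-35,0),rearR=(-65.4,-12,31),rearL=(-65.4,12,31),rearRb=(-65.4,-12,5)).items():
  P=T+u*o[0]+l*o[1]+[0,0,o[2]]
  print(nm,P.round(1),(proj('side',P)-[176,155])*10,(proj('top',P)-[100,165])*5)
"
```

```text
[475.72329521 295.90263878  38.25553041] [-2.88761077e-04  9.50585810e-01  3.10461041e-01  6.90841619e-04] 0.6313561850826145 [-0.42202677 -0.48601821 -2.30640194] [-0.03382126  0.03074915 -0.01075224]
faceTopL [523.4 374.1  68.5] [[339.93020044   3.15010096]] [[ 72.27145376 178.41166963]]
faceTopR [564.7 317.6  68.5] [[552.49476469  26.20741133]] [[192.88903382  95.17343409]]
faceBotR [564.7 317.6  32.5] [[562.90494666 129.81436214]] [[217.82327998 106.92571335]]
headrearR [540.5 299.9  68.5] [[517.97496414  71.7782273 ]] [[227.22483713 145.58556137]]
headrearRbot [540.5 299.9  32.5] [[529.18293727 176.55826975]] [[250.99581745 155.57447671]]
rearR [430.  247.6  63.5] [[290.83812572 279.05263114]] [[329.20833297 377.66803784]]
rearL [415.8 267.   63.5] [[211.47995776 269.17484866]] [[287.7295513  406.60112923]]
rearRb [430.  247.6  37.5] [[302.66455334 357.99157123]] [[343.97731307 378.95082377]]
```

View pics/z15.png

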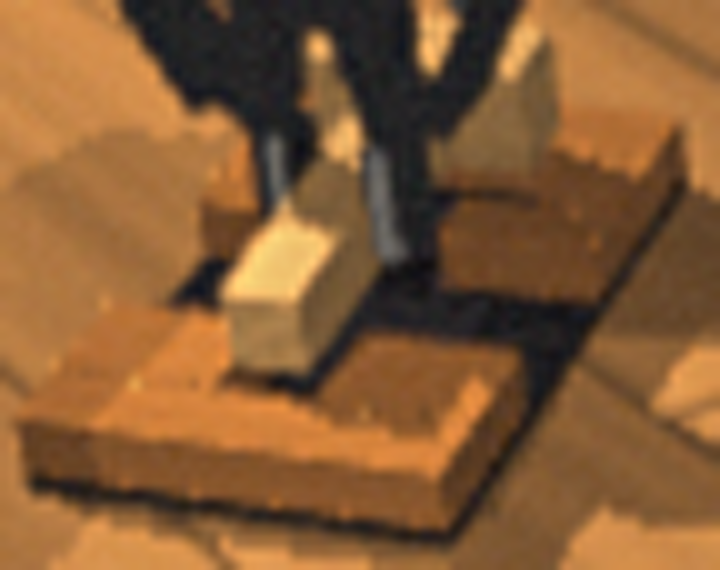

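View pics/z16.png

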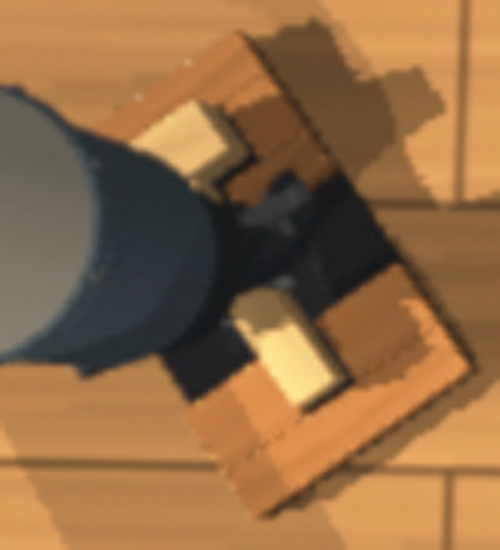

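```bash
python3 -c "
import cv2
T=cv2.imread('pics/f_top.png')
cv2.imwrite('pics/z17.png',cv2.resize(T[180:212,122:154],None,fx=18,fy=18,interpolation=cv2.INTER_CUBIC))
cv2.imwrite('pics/z18.png',cv2.resize(T[218:250,142:178],None,fx=18,fy=18,interpolation=cv2.INTER_CUBIC))
"
```

```text
(no output)
```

View pics/z17.png

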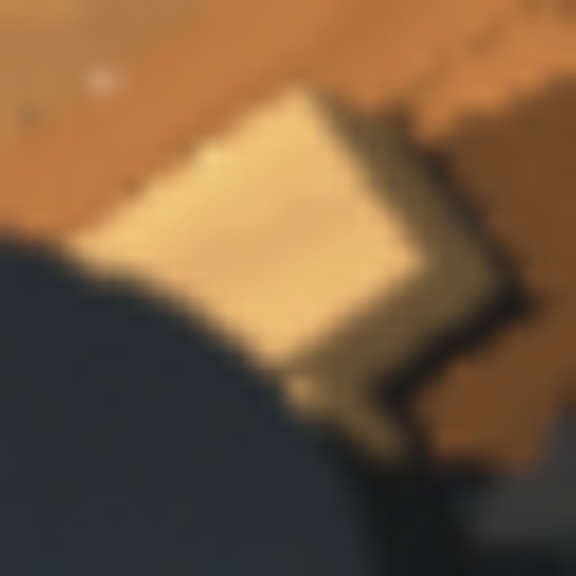

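View pics/z18.png

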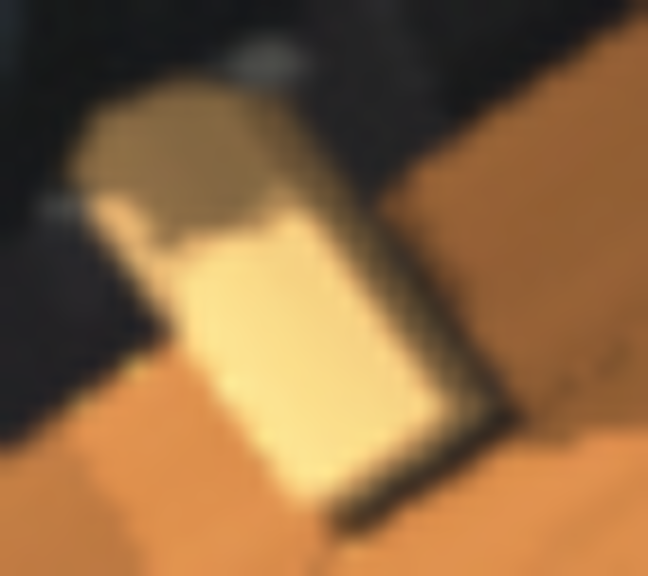

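```bash
python3 -c "
from h import *
np.set_printoptions(precision=2,suppress=True)
f=lambda p,x,y:uz(p,x,y,18)
C=np.array([483.6,300.3]);y=.641;u=np.array([np.cos(y),np.sin(y)]);l=np.array([-u[1],u[0]])
for nm,p,z,o in [('fR',f((302,92),122,180),68.5,(75,-35)),('rR',f((415,262),122,180),68.5,(45,-35)),('rRb',f((505,290),122,180),32.5,(45,-35)),('tR',f((443,410),142,218),63.5,(-75,-12)),('tL',f((300,500),142,218),63.5,(-75,12))]:
  P=ray('top',p,z)[0][:2]-C; print(nm,P@u-o[0],P@l-o[1])
print('cutout corners vs nominal, first image')
for p,o in [((228,133),(78,-38)),((260,185),(42,-38)),((220,210),(42,-15)),((103,214),(78,38)),((137,268),(42,38)),((318,350),(-40,-15)),((268,380),(-40,15)),((352,405),(-78,-15)),((310,437),(-78,15)),((245,250),(20,-15)),((330,190),(20,-65)),((130,337),(20,65)),((400,290),(-40,-65)),((190,428),(-40,65))]:
  P=ray('top',uz(p,100,160,5),26)[0][:2]-C; print(o,P@u-o[0],P@l-o[1])
"
```

```text
fR -0.5307715363210832 1.7239088552108939
rR 1.5899882163162289 2.295564409052652
rRb 2.1954352136037656 1.230568426980014
tR 0.5689328366076722 0.918942544350168
tL 1.8572553970745815 -0.8269141341850865
cutout corners vs nominal, first image
(78, -38) -2.598732200934734 0.9348782675176395
(42, -38) 2.1596832170829785 2.6689007146743435
(42, -15) 3.516153645489446 3.138336393350972
(78, 38) 0.37214781425963395 -0.8420525633962583
(42, 38) 3.770820940183782 0.45934859411937623
(-40, -15) -1.285410113646897 2.8021120152748047
(-40, 15) 0.9840855678695064 1.556783888606578
(-78, -15) 4.227087861599813 4.495150683520128
(-78, 15) 3.3705710747027524 0.495927554282968
(20, -15) 1.4846051961424713 4.26642527341445
(20, -65) 1.4335363718706837 2.4829049027718
(20, 65) -0.8621893366272246 -4.327046204959991
(-40, -65) -0.5654435784090737 2.473549625513634
(-40, 65) 4.024315830100768 -3.342837923710725
```

>>> servo_tool:
  moves:
    - [[0, 0, -0.12, 0, 0, 0], [0, 0, -0.24, 0, 0, 0], [0, 0, -0.32, 0, 0, 0], [0, 0, -0.4, 0, 0, 0], [0, 0, -0.44, 0, 0, 0], [0, 0, -0.48, 0, 0, 0], [0, 0, -0.52, 0, 0, 0], [0, 0, -0.56, 0, 0, 0], [0, 0, -0.6, 0, 0, 0], [0, 0, -0.6, 0, 0, 0]]

```text
t: 23.9
eef_pos: [475.2, 295.5, 22.4]
tool_rot: [0.0, 0.951, 0.31, -0.0]
wrist_force: [-0.3, 1.3, -0.7]
gripper_width: 0.264
```

```bash
python3 -c "
from h import *
s=manip.sense();print(s['eef_pos'],s['tool_rot'],s['wrist_force'],s['wrist_torque'])
S=manip.snapshot('side');cv2.imwrite('pics/z19.png',cv2.resize(S[155:212,176:248],None,fx=10,fy=10,interpolation=cv2.INTER_CUBIC))
"
```

```text
[475.24410216 295.45095248  22.39713316] [ 5.64263580e-05  9.50616106e-01  3.10369145e-01 -9.83409208e-05] [-0.2707755   1.3000749  -0.71953257] [-0.0372733   0.04437967 -0.01453529]
```

View pics/z19.png

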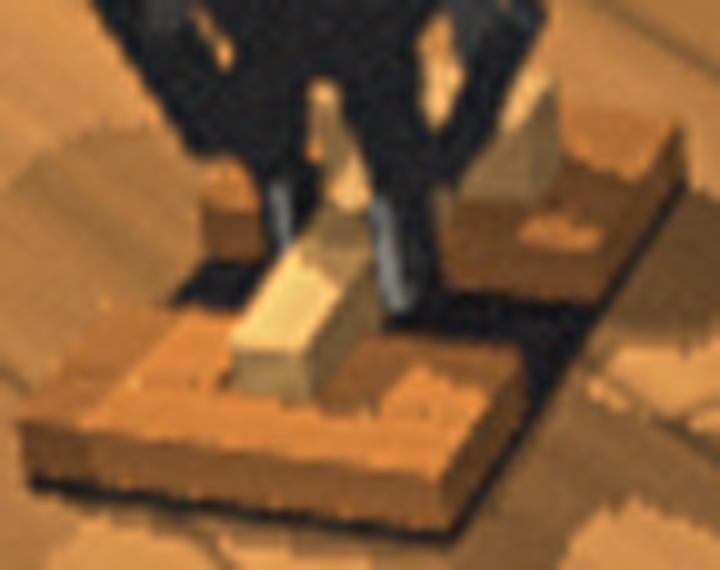

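>>> servo_tool:
  moves:
    - [[0, 0, -0.06, 0, 0, 0], [0, 0, -0.12, 0, 0, 0], [0, 0, -0.18, 0, 0, 0], [0, 0, -0.24, 0, 0, 0], [0, 0, -0.3, 0, 0, 0], [0, 0, -0.34, 0, 0, 0], [0, 0, -0.38, 0, 0, 0], [0, 0, -0.4, 0, 0, 0], [0, 0, -0.4, 0, 0, 0], [0, 0, -0.4, 0, 0, 0]]

```text
t: 24.95
eef_pos: [475.3, 295.5, 12.6]
tool_rot: [-0.0, 0.951, 0.31, 0.0]
wrist_force: [1.1, 0.9, -1.8]
gripper_width: 0.267
```

>>> servo_tool:
  moves:
    - [[0, 0, -0.02, 0, 0, 0], [0, 0, -0.02, 0, 0, 0], [0, 0, -0.02, 0, 0, 0], [0, 0, -0.02, 0, 0, 0], [0, 0, -0.02, 0, 0, 0], [0, 0, -0.02, 0, 0, 0], [0, 0, -0.02, 0, 0, 0], [0, 0, -0.02, 0, 0, 0], [0, 0, -0.02, 0, 0, 0], [0, 0, -0.02, 0, 0, 0]]
  hand: 0

```text
t: 25.95
eef_pos: [475.3, 295.5, 12.0]
tool_rot: [0.0, 0.951, 0.31, 0.0]
wrist_force: [-0.4, -0.5, -0.4]
gripper_width: 1.002
```

>>> servo_tool:
  moves:
    - [[0, 0, 0.3, 0, 0, 0], [0, 0, 0.8, 0, 0, 0], [0, 0, 1.6, 0, 0, 0], [0, 0, 2.6, 0, 0, 0], [0, 0, 4, 0, 0, 0], [0, 0, 5, 0, 0, 0], [-1, 0, 6, 0, 0, 0], [-2, 0, 6, 0, 0, 0], [-3, 0, 6, 0, 0, 0], [-4, 0, 6, 0, 0, 0]]

```text
t: 26.95
eef_pos: [374.6, 295.6, 163.5]
tool_rot: [-0.001, 0.951, 0.31, 0.001]
wrist_force: [-0.5, 0.7, -0.0]
gripper_width: 1.0
```

>>> servo_tool:
  moves:
    - [[-1.5, 1.2, 0, 0, 0, 0], [-3, 2.4, 0, 0, 0, 0], [-4, 3.6, 0, 0, 0, 0], [-4, 5, 0, 0, 0, 0], [-4, 6, 0, 0, 0, 0], [-4, 7, 0, 0, 0, 0], [-4, 7, 0, 0, 0, 0], [-4, 7, 0, 0, 0, 0], [-4, 7, 0, 0, 0, 0], [-4, 7, 0, 0, 0, 0]]

```text
t: 27.95
eef_pos: [275.4, 469.9, 162.7]
tool_rot: [-0.0, 0.951, 0.31, 0.0]
wrist_force: [0.2, -0.6, 0.0]
gripper_width: 1.001
```

```bash
python3 -c "
from h import *
s=manip.sense();print(s['t'],s['eef_pos'],s['wrist_force'])
S=manip.snapshot('side');T=manip.snapshot('top');cv2.imwrite('pics/g_top.png',T);cv2.imwrite('pics/g_side.png',S)
cv2.imwrite('pics/z20.png',cv2.resize(S[155:212,176:248],None,fx=10,fy=10,interpolation=cv2.INTER_CUBIC))
cv2.imwrite('pics/z21.png',cv2.resize(T[165:275,100:200],None,fx=5,fy=5,interpolation=cv2.INTER_CUBIC))
"
```

```text
27.95 [275.44795194 469.87887942 162.66472859] [ 0.24297007 -0.61626231  0.03862471]
```

View pics/z20.png

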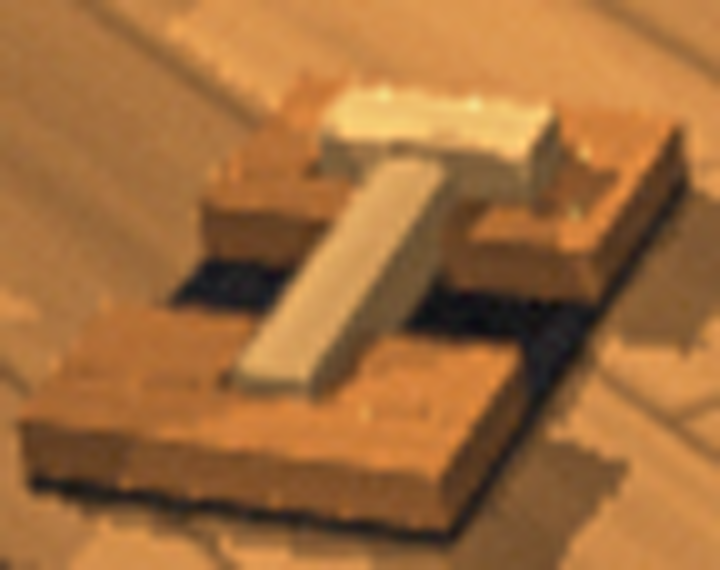

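View pics/z21.png

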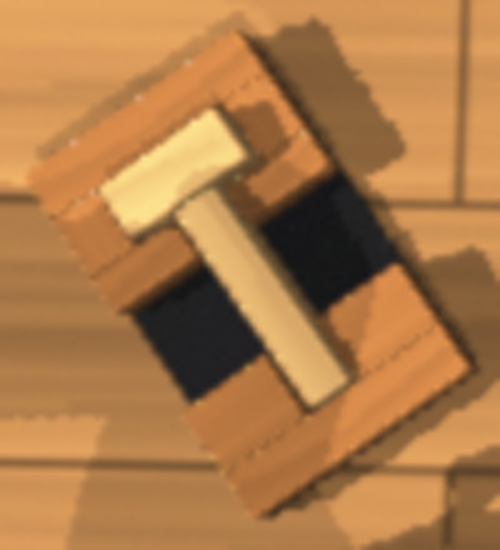

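View pics/g_top.png

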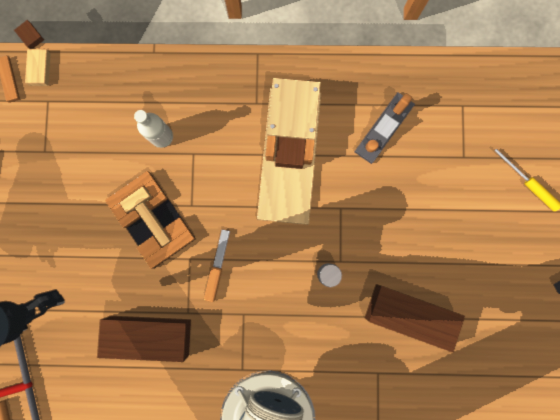

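View pics/g_side.png

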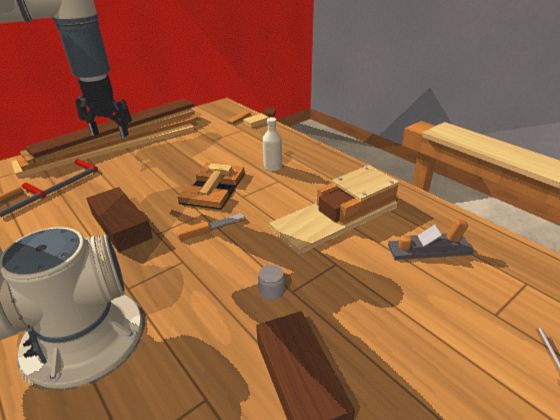

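```bash
python3 -c "
from h import *
np.set_printoptions(precision=1,suppress=True)
def tri(ps,pt):
  A=[];b=[]
  N=[]
  for n,p in (('side',ps),('top',pt)):
    a=ray(n,p,0)[0];c=ray(n,p,100)[0];d=(c-a)/np.linalg.norm(c-a);P=np.eye(3)-np.outer(d,d);A.append(P);b.append(P@a)
  return np.linalg.lstsq(np.vstack(A),np.hstack(b),rcond=None)[0]
s=lambda p:uz(p,176,155,10);t=lambda p:uz(p,100,165,5)
C=np.array([483.6,300.3]);y=.641;u=np.array([np.cos(y),np.sin(y)]);l=np.array([-u[1],u[0]])
for nm,a,b in [('headFR',(555,105),(215,108)),('headRR',(535,152),(248,152)),('headFL',(345,88),(102,188)),('tailR',(310,385),(350,378)),('tailL',(240,376),(313,408)),('trayR',(680,128),(240,32)),('trayB',(440,470),(473,367)),('trayL',(20,420),(263,518))]:
  X=tri(s(a),t(b));d=X[:2]-C;print(nm,X,d@u,d@l)
T=cv2.imread('pics/g_top.png');cv2.imwrite('pics/z22.png',cv2.resize(T[125:180,255:325],None,fx=9,fy=9,interpolation=cv2.INTER_CUBIC))
"
```

```text
headFR [562.3 316.7  44. ] 72.8889718208373 -33.85871018406152
headRR [541.8 299.3  42.3] 46.09226075881331 -35.582657062196795
headFL [521.2 372.3  41.9] 73.12851919241243 35.21807693883724
tailR [431.  248.4  29.1] -73.19660666207231 -10.201330669512338
tailL [416.9 265.3  29.9] -74.41263413041048 11.876217395378976
trayR [604.9 313.3  22. ] 104.93507820402276 -62.13361117186265
trayB [437. 188.  28.] -104.48105795651003 -62.16772875544202
trayL [361.  289.7  26.7] -104.64710809415904 64.79039597308865
```

View pics/z22.png

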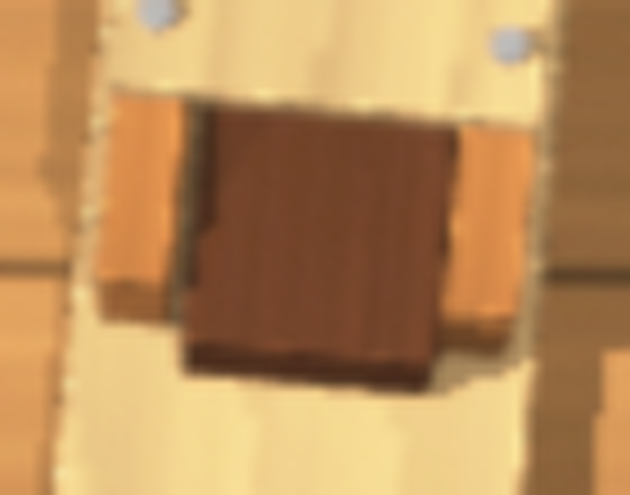

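```bash
python3 -c "
from h import *
np.set_printoptions(precision=1,suppress=True)
C=np.array([483.3,301,6]);y=.636;u=np.array([np.cos(y),np.sin(y),0]);l=np.array([-u[1],u[0],0])
for o in [(75,-35,36),(45,-35,36),(75,35,36),(45,-12,31),(-75,-12,31),(-75,12,31)]:
  P=C+u*o[0]+l*o[1]+[0,0,o[2]];print(o,(proj('side',P)-[176,155])*10,(proj('top',P)-[100,165])*5)
for p in [(430,355),(190,345)]:
  P=ray('top',uz(p,255,125,9),63)[0]-[654.5,-45.2,0];print(P@[.9965,-.084,0],P@[.084,.9965,0])
S=cv2.imread('pics/g_side.png');cv2.imwrite('pics/z23.png',cv2.resize(S[180:200,192:216],None,fx=24,fy=24,interpolation=cv2.INTER_CUBIC))
"
```

```text
(75, -35, 36) [[559.9 103.2]] [[211.7 104.4]]
(45, -35, 36) [[526.3 149.7]] [[245.5 153.3]]
(75, 35, 36) [[349.4  80. ]] [[ 94.7 186. ]]
(45, -12, 31) [[457.2 156. ]] [[210.4 181.4]]
(-75, -12, 31) [[304.6 360.4]] [[345.9 378.8]]
(-75, 12, 31) [[226.1 350.5]] [[305.6 407.2]]
-31.13566724248552 -33.89063494556575
-34.783490602032884 30.547680379642188
```

View pics/z23.png

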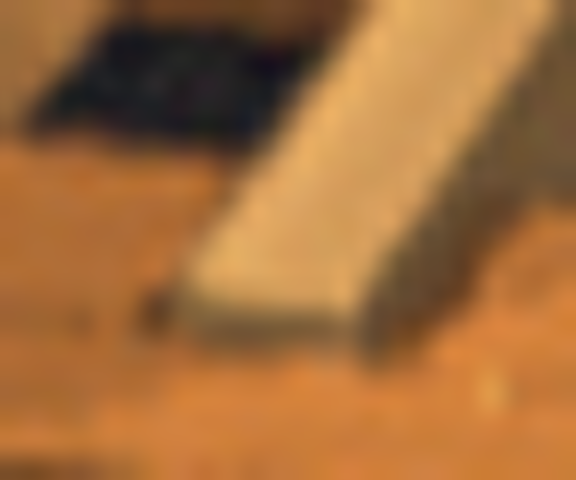

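```bash
python3 -c "
from bench import manip
print(manip.sign_off())"
```

```text
the job is handed in; nothing more can be done
None
```

I tapped the oak block home, laid the bar in its cutout and handed the job in at about 28 s of the 72 s allowed. `sign_off` gives no verdict, so what follows is from my own checks.

- **Tapping:** nine taps advanced the block about 6–11 mm each, and I drew the bar back about 20 mm between taps. On a tenth tap the force rose from about 7 N to 22 N and the bar did not move forward, which I took as the rigid stop.
- **Block position:** in the last pictures its tail is about 33 mm behind the jig's centre, so it sticks out of the rails about 13 mm. That is within the 5–30 mm expected. The pad cannot be read directly, so "fully home" rests on the force rise and this position.
- **Bar in the tray:** it is the right way round, within about 2 mm of its place in both views. The head top reads 42–44 mm, against 42 mm for fully down.
- **One reading that differed:** the shaft's tail sits about 5 mm lower than a perfectly level bar would. That is about 0.04 rad of tilt, under the 0.08 limit. It fits the bar tipping naturally, since its balance point lies behind the head and the shaft's underside is 5 mm up.
- **Bystanders and gripper:** the glue bottle, plane, tin and chisel look unmoved in the last pictures. The gripper is open and well clear of everything.

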